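# Slide the ware board out to the pointer and hold it

### The job

The lidded jar has to be brought out beyond the stand so that the next person can take it: first lift the coil of wire that blocks the way up off its spindle and stand it upright on the round cork mat. Then slide the ware board, with the jar staying on it, straight out along the stand until its front end is level with the tip of the steel pointer; out there it would tip over, so finish while still holding the board by its batten, flat on the stand. Leave everything else on the bench where it is, and never let the board tip.

Things in the scene. Friction and masses are not known exactly. Their poses are not given: they have to be found in the camera images.
- stand: Low fixed grey-painted stand that carries the ware board; its flat top is 160 (x) by 320 (y) mm and 100 mm above the bench, on two end panels. Origin on the bench under the middle of the open edge over which the board slides; the top reaches from y = 0 to y = +320 mm. Its -y axis is the outward sliding direction, z up.
- board: Ware board lying loose on the stand: a pale wooden plank 120 (x) by 340 (y) by 14 (z) mm, 0.4 kg, with a wooden batten across its rear end. Origin at the centre of the plank's underside, 100 mm above the bench; y along the plank, its front end at y = -170 mm. At the start it overhangs the stand's open edge by 20 to 40 mm. It slides with friction (some 4 to 10 N) and, with the jar on it, tips over the edge when the overhang exceeds about 115 to 130 mm unless its rear is held.
- board_nose (a point): Middle of the plank's front end face, 7 mm above its underside: the point to bring level with the pointer.
- batten (a point): Centre of the batten across the board's rear end, the thing to grip: upright strip 100 mm long (along the board's x), 20 mm thick (along the board's y), 40 mm tall above the plank's top face; this point is 20 mm above that face, 20 mm below the batten's top and 310 mm behind the board's front end. Its faces are flat and upright, free on both sides.
- jar: Squat white lidded stoneware jar standing loose near the board's front end, 90 mm across and 75 mm high with a small lid knob, 0.32 to 0.5 kg. Origin at the centre of its foot, z up.
- coil: Coil of kiln wire wound on a core, an upright ring 64 mm outside diameter at its flanges, about 33 mm bore, 85 mm high, 0.18 to 0.35 kg, standing on the spindle's foot in front of the board with the spindle's post inside its bore; its top is 115 mm above the bench, higher than the board's underside, so it blocks the board. Origin at the centre of its underside, z up along its axis.
- spindle: Fixed spindle in the board's path: wooden foot 80 by 80 by 30 mm with an upright steel post of 18 mm diameter from the foot's top to 90 mm above the bench, so that the board passes 10 mm above the bare post. Origin on the bench on the post's axis, z up. A coil must be raised 60 mm to clear the post.
- mat: Round cork mat fixed on the bench beyond the spindle, 110 mm across, 4 mm thick. Origin at its centre on the bench; the coil is to stand upright about in its middle.
- pointer: Fixed steel pointer at one long side of the board's path (at the stand's +x side): a 10 mm post 123 mm high on a small foot, with a thin horizontal finger, 6 mm thick, 40 mm long and 118 mm above the bench, that points at the path. Origin on the bench below the finger's tip; its axes are parallel to the stand's, so the board's front end is level with it when the board_nose lies at y = 0 here.
- pointer_tip (a point): Tip of the pointer's horizontal finger, 118 mm above the bench, some 20 mm beside the board's path; it lies 160 to 185 mm beyond the stand's open edge.
- glaze_pot: Bystander: white plastic jar with cap, 60 mm across, 75 mm high; origin at the centre of its underside.
- cup: Bystander: red clay cup, 72 mm across, 80 mm high; origin at the centre of its underside.
- kiln_post: Bystander: white upright round kiln post, 34 mm across, 75 mm high; origin at the centre of its underside.
- brush: Bystander: brush, 170 mm long, lying on the bench; origin under its middle.
- tape_roll: Bystander: flat roll of paper tape, 90 mm across, 25 mm high, lying on the bench; origin at the centre of its underside.
- bowl: Bystander: blue glazed bowl, 120 mm across, 45 mm high; origin at the centre of its underside.
- kiln_stilt: Bystander: red clay block, 40 by 60 by 22 mm; origin at the centre of its underside.
Not all that is in view belongs to the job. Leave any green or purple look-alike of the coil alone.

How it is judged:
By the outcome, as a careful person would: the job done as asked, in the order asked, and still so for the second after the job is handed in, while the arm keeps its last pose, push and grip.
It also fails if it takes over 64 s, if anything falls off the work surface, if the arm or the gripper's body presses on something with over 40 N, if the wrist force passes 120 N, or if a joint passes its speed limit or range.

### The arm

A 6-joint arm with a two-finger parallel gripper is mounted at the origin on the work surface. World frame = base frame: x ahead of the robot, y to its left, z up, the work surface at z = 0. Lengths are in mm, angles in degrees, forces in N, time in s.
With the tool pointing down it reaches from about 350 to 850 mm from the base axis. Payload 8.1 kg.
Tool frame: the origin (TCP) lies at the very end of the fingers, on their centre line; the grasp point (between the pads) lies 19 mm behind it (r.grip_depth is the distance from the TCP to the grasp point, in mm); y points along the fingers, z is the direction in which the jaws open and shut, and the axes are right-handed (so a half turn about y gives the same grasp; the last joint's range is limited). The gripper opens to 85 mm and grips with 20 to 120 N. Pads are 22 mm wide; open, the fingers measure 114 mm over their backs; the gripper's body (76 mm by 85 mm) begins 54 mm behind the grasp point. The pads swing forward as they close: fully open they stand 13 mm farther back than shut.
Start: joints at [70.68, 7.471, 85.268, -0, 87.261, -4.893], TCP at [149.466, 581.09, 231.292] pointing down, gripper open.
Joint ranges: [-169.43, 169.43], [-51.17, 129.36], [1.28, 143.12], [-76.62, 256.62], [0, 156.53], [-152.29, 152.29]. Speed limits (degrees/s): [136.94, 136.94, 159.86, 180, 180, 180].

### API

Orientations are given as [roll, pitch, yaw] about the fixed x, y, z axes, in that order (R = Rz(yaw) Ry(pitch) Rx(roll)).
In Python, from bench import readout, eyes, r gives the robot as it stands. The module is installed in compiled form; this text tells all that it offers.
- The arm moves only by the tool move_arm, never from a script. Its argument "motion" is text: rows parted by semicolons, each of 6 numbers parted by spaces: the shift along the world's x, y, z in cm, then the turn, a rotation vector about the world's x, y, z in degrees. A call has 1 to 10 rows; each row is the pose to reach, as a shift and turn from the pose commanded when the call began; what a row does not reach only later rows make up. A row lasts 1/12 s, in which the tool goes at most 41.7 mm and 7.16 degrees, less where a joint would pass 70% of its speed; a pose out of reach is approached as far as the arm can. A call with a gripper value outside its range is refused whole. "fingers" is the finger opening in cm, from 0 to 8.54, set as the call begins (left out, the last holds). The fingers move at their own pace and stop on an object; "squeeze" is the grip in N (left out, the last holds). Time passes only in rows, so rows that repeat a pose let the fingers close. It gives the time, the measured TCP pose, the force and the opening at its end, in the units of the state.
- readout.sense(): the state, without advancing time (a new reading comes with each control period).
- eyes.snapshot(name): name is "scene" or "top" or "wrist"; returns a dict with "image" (480x640x3 uint8, blue, green, red), "fx", "fy", "cx", "cy" (pixels), "dist_coeffs" ([k1, k2, p1, p2, k3] as OpenCV has them; the pictures are not rectified), "world_to_cam" (4x4, takes a point from world to camera coordinates). Camera axes: x right, y down, z forward; pixel columns grow to the right and rows downward; lengths in mm; the calibration is good to about 2 mm. A picture is of the moment at which its call begins. There is no depth.
- r.hand_in(): hands the job in, once; it reports no verdict.
The state is a dict: "time": time; "joint_pos": joint angles; "qd": joint speeds; "joint_efforts": joint torques, N m; "tool_pos": TCP position; "tcp_rot": TCP orientation; "ft_force": force on the tool from outside, world axes, zero at the start; "wrist_torque": the same for the moment, N m; "finger_gap": finger opening in mm.
Only numpy, scipy, OpenCV 4.12 (cv2) and the standard library are available. Lean on these libraries where they do the work, as an engineer would, in place of code of your own. Each camera call takes 0.05 s, during which the arm holds its last target. There are 200 camera calls.

## Working session

There is one attempt and no reset: what is moved stays moved. The work goes in short steps, Python scripts to look and compute and a tool call to move; the robot and the scene stay as the last step left them, time stands still between calls to the robot, and variables do not carry over. Pictures are saved under pics/ and viewed, about 8 in all and at most 12, crops included, and the job is handed in when it is done.

Besides the shell and the picture viewer there is one more tool, called after "Emit:" as name(argument=value, ...) on one line, values as JSON. move_arm: Moves the arm, as the interface text tells. Its arguments: {"type":"object","properties":{"motion":{"type":"string"},"fingers":{"type":"number"},"squeeze":{"type":"number"}},"required":["motion"]}

```bash
mkdir -p pics; cat > h.py <<'E'
import numpy as np, cv2
from bench import readout, eyes, r
def snap(n,f=None):
    s=eyes.snapshot(n)
    if f: cv2.imwrite('pics/'+f,s['image'])
    return s
def K(s): return np.array([[s['fx'],0,s['cx']],[0,s['fy'],s['cy']],[0,0,1.]])
def ray(s,uv):
    p=cv2.undistortPoints(np.array([[uv]],float),K(s),np.array(s['dist_coeffs'],float))[0,0]
    T=np.array(s['world_to_cam']);R=T[:3,:3];c=-R.T@T[:3,3]
    return c,R.T@np.array([p[0],p[1],1])
def onz(s,uv,z):
    c,d=ray(s,uv); return c+d*(z-c[2])/d[2]
def proj(s,P):
    T=np.array(s['world_to_cam'])
    return cv2.projectPoints(np.array(P,float).reshape(-1,1,3),cv2.Rodrigues(T[:3,:3])[0],T[:3,3],K(s),np.array(s['dist_coeffs'],float))[0][:,0]
E
python3 - <<'E'
from h import *
a=snap('scene','scene0.png');b=snap('top','top0.png')
for s in(a,b):print(ray(s,(320,240)))
print(readout.sense())
E
```

```text
(array([ 935.39639731,  349.86494959, 1012.95248124]), array([-0.39377428, -0.34093916, -0.853657  ]))
(array([2.54482634e+02, 1.54315083e-01, 1.36625714e+03]), array([ 0.21132834, -0.02056506, -0.97752598]))
{'time': 0.1, 'joint_pos': array([ 7.06779718e+01,  7.51098226e+00,  8.53211689e+01,  2.74107580e-03,
        8.72622231e+01, -4.89245815e+00]), 'qd': array([ 0.05315524, -0.12973537, -0.21581469, -0.07985169,  0.00830916,
       -0.05045149]), 'joint_efforts': array([ 2.78691732e-04, -5.70949030e+01, -5.01942623e+01, -2.27112687e-04,
        8.15882406e-03, -1.25097245e-05]), 'tool_pos': array([149.30930888, 580.62840664, 230.36516799]), 'tcp_rot': array([-9.00937970e+01,  1.07765367e-02, -1.44297121e+01]), 'ft_force': array([ 0.19657143,  0.65221738, -1.17147085]), 'wrist_torque': array([ 0.01389743, -0.02377841, -0.02819403]), 'finger_gap': 85.46134964834961}
```

View pics/scene0.png

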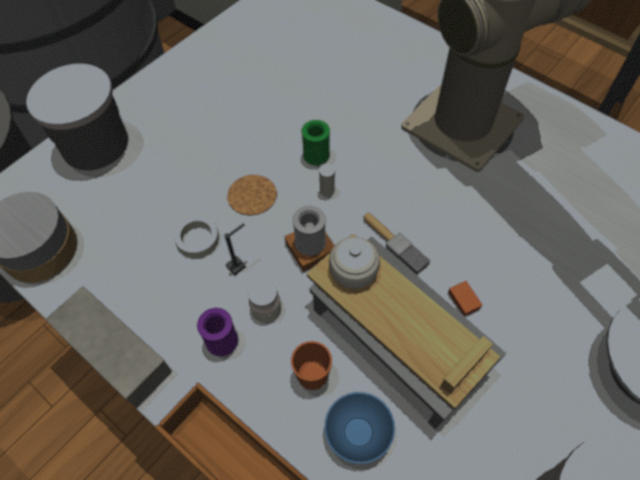

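View pics/top0.png

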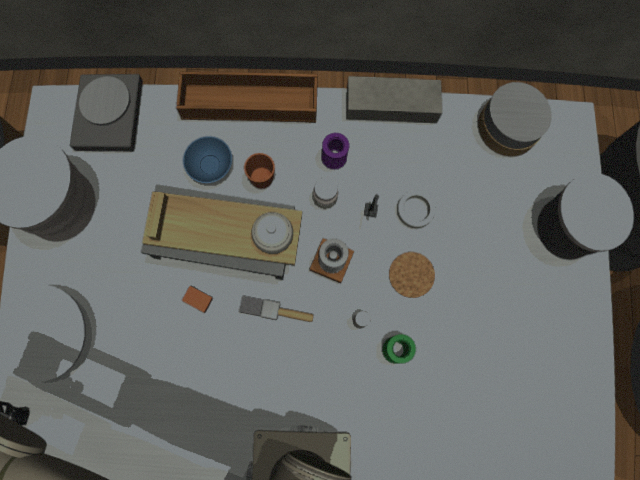

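Pictures viewed: 2. The scene shows the grey coil on its brown spindle foot at scene (310,230) / top (333,255). These could be taken for it:
- green coil at top (400,348)
- purple coil at top (335,150)
- glaze pot at top (325,192)
- kiln post at top (362,319)
- tape roll at top (415,209)

I choose the grey one in front of the board. Next I measure it and check it in a crop.

```bash
python3 - <<'E'
from h import *
a=snap('scene');b=snap('top')
np.set_printoptions(precision=1,suppress=True)
def blob(s,lo,hi,roi):
    x0,y0,x1,y1=roi
    m=np.zeros(s['image'].shape[:2],np.uint8)
    m[y0:y1,x0:x1]=cv2.inRange(cv2.cvtColor(s['image'],cv2.COLOR_BGR2HSV),lo,hi)[y0:y1,x0:x1]
    m=cv2.morphologyEx(m,cv2.MORPH_OPEN,np.ones((2,2)))
    c=max(cv2.findContours(m,0,1)[0],key=cv2.contourArea);return c
# mat
for s,roi in((a,(220,165,285,220)),(b,(380,245,445,305))):
    c=blob(s,(5,80,60),(25,255,255),roi);P=np.array([onz(s,p[0],4)[:2] for p in c])
    (cx,cy),rr=cv2.minEnclosingCircle(P.astype(np.float32));print('mat',cx,cy,rr,cv2.fitEllipse(P.astype(np.float32)))
# board top
for s,roi in((a,(295,240,510,410)),(b,(135,180,310,280))):
    c=blob(s,(12,60,90),(30,255,255),roi);P=np.array([onz(s,p[0],114)[:2] for p in c]).astype(np.float32)
    rc=cv2.minAreaRect(P);print('board',rc,cv2.boxPoints(rc).tolist())
# foot of spindle
for s,roi in((a,(280,225,340,275)),(b,(305,235,360,285))):
    c=blob(s,(3,80,40),(14,255,255),roi);P=np.array([onz(s,p[0],30)[:2] for p in c]).astype(np.float32)
    rc=cv2.minAreaRect(P);print('foot',rc)
def crop(s,x0,y0,w,h,k):
    return cv2.resize(s['image'][y0:y0+h,x0:x0+w],None,fx=k,fy=k,interpolation=cv2.INTER_CUBIC)
A=crop(a,190,180,200,150,4);B=crop(b,280,170,160,120,5)
cv2.imwrite('pics/c1.png',A);cv2.imwrite('pics/c2.png',B)
E
```

```text
mat 474.6170959472656 -241.6033477783203 53.400550842285156 ((474.4438781738281, -241.38404846191406), (104.16905212402344, 104.2736587524414), 101.02909851074219)
mat 471.2969970703125 -248.18531799316406 53.82707977294922 ((471.2996826171875, -248.1696319580078), (105.29564666748047, 105.72885131835938), 7.659487247467041)
board ((544.331298828125, 193.45533752441406), (340.8261413574219, 129.52630615234375), 84.15230560302734) [[462.542724609375, 30.527420043945312], [591.39501953125, 17.330703735351562], [626.119873046875, 356.38323974609375], [497.267578125, 369.5799560546875]]
board ((545.7048950195312, 187.49925231933594), (338.3131408691406, 120.32193756103516), 84.0840835571289) [[468.4295349121094, 25.444305419921875], [588.1107177734375, 13.0428466796875], [622.980224609375, 349.55419921875], [503.299072265625, 361.9556579589844]]
foot ((538.9457397460938, -33.44993591308594), (31.597970962524414, 43.770755767822266), 18.268980026245117)
foot ((480.4707336425781, -82.81246948242188), (42.7901611328125, 82.73739624023438), 43.32696533203125)
```

View pics/c1.png

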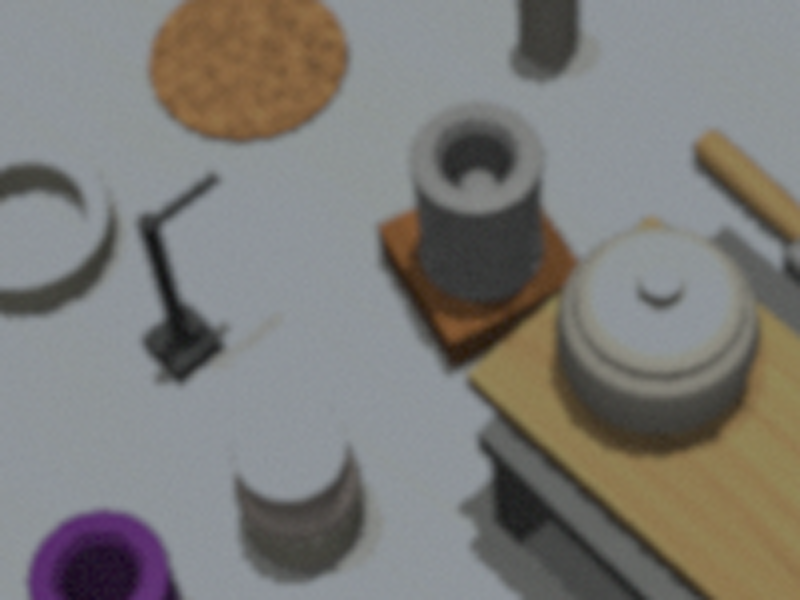

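View pics/c2.png

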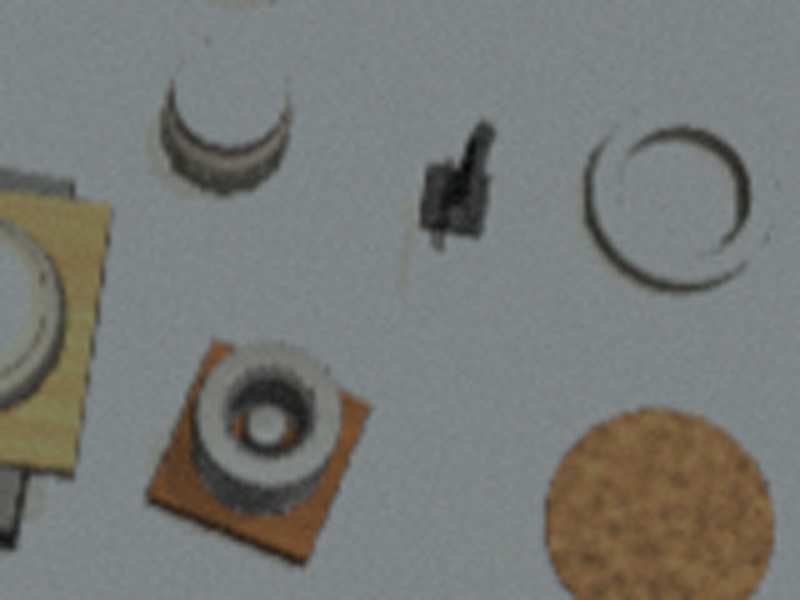

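c1 and c2 confirm the grey coil with the bright post end in its bore: ring centre at c1 (477,157) and c2 (268,415). The pointer tip is at c1 (215,179) and c2 (438,247). Next I triangulate. Pictures viewed: 4.

```bash
python3 - <<'E'
from h import *
np.set_printoptions(precision=1,suppress=True)
a=snap('scene');b=snap('top')
f1=lambda u,v:(190+(u+.5)/4-.5,180+(v+.5)/4-.5)
f2=lambda u,v:(280+(u+.5)/5-.5,170+(v+.5)/5-.5)
def tri(p,q):
    c1,d1=ray(a,p);c2,d2=ray(b,q);d1/=np.linalg.norm(d1);d2/=np.linalg.norm(d2)
    t=np.linalg.lstsq(np.c_[d1,-d2],c2-c1,rcond=None)[0];A=c1+d1*t[0];B=c2+d2*t[1]
    return (A+B)/2,B-A
for n,p,q,z in(('coil',(477,157),(268,415),115),('tip',(215,179),(438,247),118),('ptop',(150,222),(487,127),121),('frontL',(470,378),(110,208),114)):
    p=f1(*p);q=f2(*q);print(n,*tri(p,q),onz(a,p,z)[:2],onz(b,q,z)[:2])
print('mat',tri((252,195),(412,274)))
q=f2(268,425);print('post top',onz(b,q,90)); print('c1 post',onz(a,f1(477,185),90))
for P in [(148,497),(303,563),(370,407),(215,342)]:print('foot corner',onz(b,f2(*P),30))
for P in [(380,228),(455,345),(575,265)]:print('foot corner',onz(a,f1(*P),30))
for P in [(110,208),(72,475)]:print('front',onz(b,f2(*P),114))
E
```

```text
coil [498.1 -55.4 114.5] [ 0.1 -0.2  0. ] [498.4 -55. ] [498.1 -55.4]
tip [ 581.2 -135.8  113.5] [-9.8 14.1 -4. ] [ 587.1 -141.5] [ 574.7 -128. ]
ptop [ 626.8 -146.8  124.7] [ 2.3 -3.4  1.1] [ 624.6 -146.9] [ 629.2 -149. ]
frontL [589.2  16.5 110.1] [ 0.7 -1.1  0.2] [590.4  18.6] [588.5  15.9]
mat (array([ 474.1, -246.1,    0.4]), array([ 1.7, -2.6,  0.8]))
post top [498.5 -56.6  90. ]
c1 post [498.6 -55.8  90. ]
foot corner [474.6  -5.1  30. ]
foot corner [446.3 -76.8  30. ]
foot corner [ 519.9 -106.3   30. ]
foot corner [548.3 -33.9  30. ]
foot corner [ 521.2 -103.8   30. ]
foot corner [548.8 -30.   30. ]
foot corner [475.7 -13.   30. ]
front [588.5  15.9 114. ]
front [469.2  28.2 114. ]
```

Coil axis is at (498,-55), its top measured at z 114.5 against 115 given. Mat centre is about (472,-246), the pointer tip about (587,-142), and the board is turned 6° from world y. I'll grip the coil with the jaws along the board's y.

Emit:
move_arm(motion="34.9 -63.6 0 0 0 7;34.9 -63.6 0 0 0 8.5;34.9 -63.6 0 0 0 8.5;34.9 -63.6 0 0 0 8.5;34.9 -63.6 0 0 0 8.5;34.9 -63.6 0 0 0 8.5;34.9 -63.6 0 0 0 8.5;34.9 -63.6 0 0 0 8.5;34.9 -63.6 0 0 0 8.5;34.9 -63.6 0 0 0 8.5", fingers=8.54)

```text
time: 1.13
tool_pos: [350.4, 214.0, 231.6]
tcp_rot: [-90.0, -0.1, -5.9]
ft_force: [-0.0, -0.7, -0.7]
finger_gap: 85.3
```

Emit:
move_arm(motion="14.8 -26.9 0 0 0 0;14.8 -26.9 0 0 0 0;14.8 -26.9 0 0 0 0;14.8 -26.9 0 0 0 0;14.8 -26.9 0 0 0 0;14.8 -26.9 0 0 0 0;14.8 -26.9 0 0 0 0;14.8 -26.9 0 0 0 0;14.8 -26.9 0 0 0 0;14.8 -26.9 0 0 0 0")

```text
time: 1.97
tool_pos: [497.7, -53.5, 230.9]
tcp_rot: [-90.0, 0.1, -6.0]
ft_force: [-0.3, 1.4, 0.3]
finger_gap: 85.5
```

```bash
python3 - <<'E'
from h import *
np.set_printoptions(precision=1,suppress=True)
s=snap('wrist','w1.png');print(readout.sense()['tool_pos'],readout.sense()['tcp_rot'])
print(proj(s,[(498,-55,115),(587,-142,118),(472,-246,4),(528.8,22,114)]));print(ray(s,(320,240)))
E
```

```text
[497.5 -52.6 231. ] [-90.    0.1  -6. ]
[[320.4 236.9]
 [229.1 348.8]
 [139.7 200.2]
 [422.8 263.9]]
(array([416. , -44. , 373.6]), array([ 0.3, -0. , -0.9]))
```

View pics/w1.png

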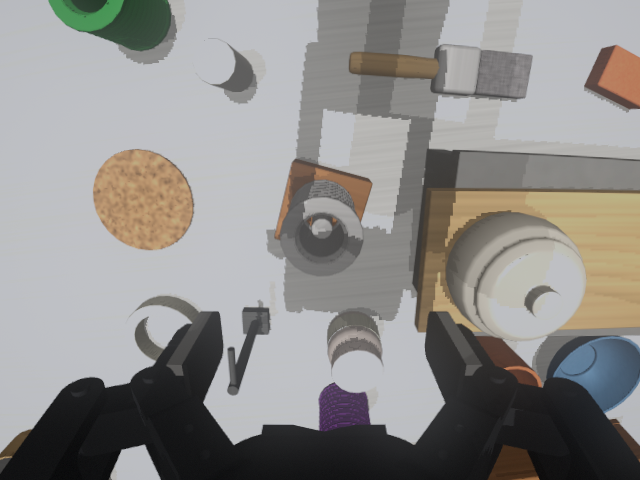

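w1 shows the coil ring at about (321,234), the mat at (143,200) and the pointer tip at (232,348). Each is within 4 px of the projections of my estimates. Pictures viewed: 5. Now down to the coil.

Emit:
move_arm(motion="0.1 -0.2 -4 0 0 0;0.1 -0.2 -8 0 0 0;0.1 -0.2 -11 0 0 0;0.1 -0.2 -13 0 0 0;0.1 -0.2 -14.5 0 0 0;0.1 -0.2 -15.5 0 0 0;0.1 -0.2 -15.9 0 0 0;0.1 -0.2 -15.9 0 0 0")

```text
time: 2.68
tool_pos: [498.3, -54.1, 71.9]
tcp_rot: [-90.0, 0.1, -5.8]
ft_force: [-0.8, -2.1, 0.6]
finger_gap: 85.3
```

Emit:
move_arm(motion="0 0 0 0 0 0;0 0 0 0 0 0;0 0 0 0 0 0;0 0 0 0 0 0;0 0 0 0 0 0;0 0 0 0 0 0", fingers=5.5, squeeze=40)

```text
time: 3.18
tool_pos: [500.3, -55.4, 74.2]
tcp_rot: [-90.0, -0.2, -5.9]
ft_force: [-1.0, 0.4, 5.8]
finger_gap: 62.9
```

Emit:
move_arm(motion="0 0 0 0 0 0;0 0 0 0 0 0;0 0 0 0 0 0")

```text
time: 3.43
tool_pos: [500.3, -55.4, 74.2]
tcp_rot: [-90.0, -0.2, -5.9]
ft_force: [-1.2, 0.3, 6.3]
finger_gap: 63.0
```

Emit:
move_arm(motion="0 0 1.5 0 0 0;0 0 3.5 0 0 0;0 0 5.5 0 0 0;0 0 7.5 0 0 0;0 0 9 0 0 0;0 0 10 0 0 0;0 0 10 0 0 0")

```text
time: 4.02
tool_pos: [500.5, -55.6, 175.1]
tcp_rot: [-90.0, -0.3, -5.9]
ft_force: [0.3, 1.0, -1.3]
finger_gap: 63.0
```

```bash
python3 - <<'E'
from h import *
np.set_printoptions(precision=1,suppress=True)
s=snap('wrist');t=snap('top')
st=readout.sense();print(st['tool_pos'],st['ft_force'],st['finger_gap'])
im=np.vstack([s['image'][130:430,:],cv2.resize(t['image'][150:300,240:460],(440,300),interpolation=cv2.INTER_CUBIC) if 0 else cv2.copyMakeBorder(cv2.resize(t['image'][150:300,240:460],(440,300),interpolation=cv2.INTER_CUBIC),0,0,0,200,0)])
cv2.imwrite('pics/l1.png',im)
E
```

```text
[498.9 -55.2 172. ] [-0.   0.4 -2.1] 62.887103731082455
```

View pics/l1.png

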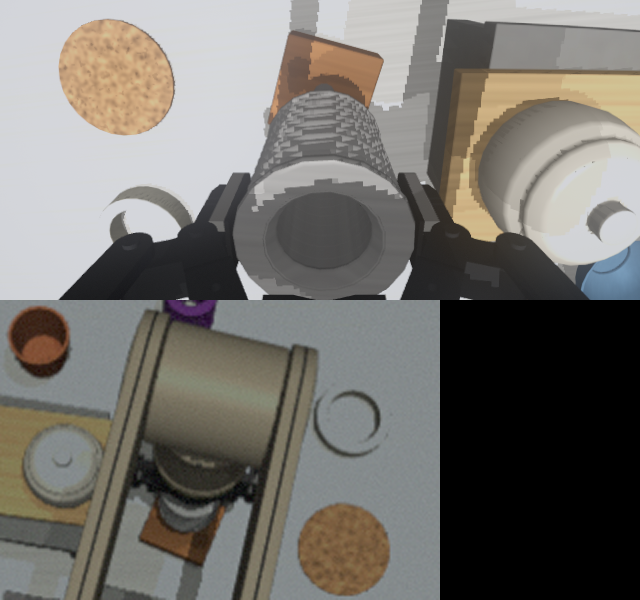

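l1 (picture 6) shows the coil upright between the pads, clear of the post. I carry it to the mat.

Emit:
move_arm(motion="-0.3 -2.5 0 0 0 0;-0.8 -6 0 0 0 0;-1.4 -10 0 0 0 0;-2 -14 0 0 0 0;-2.4 -17 0 0 0 0;-2.6 -18.6 -1 0 0 0;-2.6 -19 -4 0 0 0;-2.6 -19 -7 0 0 0;-2.6 -19 -9 0 0 0;-2.6 -19 -10 0 0 0")

```text
time: 4.95
tool_pos: [469.5, -243.4, 66.8]
tcp_rot: [-89.8, 0.4, -6.0]
ft_force: [-0.4, 0.6, -2.3]
finger_gap: 62.6
```

Emit:
move_arm(motion="0 0 -0.5 0 0 0;0 0 -1 0 0 0;0 0 -1.2 0 0 0;0 0 -1.5 0 0 0;0 0 -1.5 0 0 0;0 0 -1.5 0 0 0")

```text
time: 5.45
tool_pos: [473.5, -245.5, 58.2]
tcp_rot: [-90.0, -0.1, -5.9]
ft_force: [-0.4, -0.3, -1.6]
finger_gap: 63.1
```

Emit:
move_arm(motion="0 0 -0.3 0 0 0;0 0 -0.6 0 0 0;0 0 -0.8 0 0 0;0 0 -0.8 0 0 0;0 0 -0.8 0 0 0")

```text
time: 5.87
tool_pos: [472.7, -245.1, 49.0]
tcp_rot: [-90.0, 0.0, -5.9]
ft_force: [-0.5, -0.3, -1.6]
finger_gap: 63.1
```

Emit:
move_arm(motion="0 0 -0.1 0 0 0;0 0 -0.2 0 0 0;0 0 -0.2 0 0 0;0 0 -0.2 0 0 0")

```text
time: 6.2
tool_pos: [473.2, -245.4, 48.2]
tcp_rot: [-90.0, -0.0, -5.9]
ft_force: [-3.3, 1.9, 6.8]
finger_gap: 63.1
```

Contact came at the expected height (48.2). I release and rise.

Emit:
move_arm(motion="0 0 0 0 0 0;0 0 0 0 0 0;0 0 0 0 0 0;0 0 0 0 0 0;0 0 0.8 0 0 0;0 0 3 0 0 0;0 0 6 0 0 0;0 0 10 0 0 0;0 0 14 0 0 0;0 0 18 0 0 0", fingers=8.54)

```text
time: 7.03
tool_pos: [472.5, -244.9, 229.5]
tcp_rot: [-90.0, 0.0, -5.9]
ft_force: [0.3, 0.0, -0.4]
finger_gap: 85.0
```

```bash
python3 - <<'E'
from h import *
np.set_printoptions(precision=1,suppress=True)
s=snap('wrist','w2.png')
st=readout.sense();print(st['tool_pos'],st['tcp_rot'])
print(proj(s,[(472.5,-245,89),(472.5,-245,4),(587,-142,118),(588.5,15.9,114),(469.2,28.2,114)]))
E
```

```text
[ 475.9 -247.1  239.7] [-90.3  -0.7  -5.9]
[[322.3 227.1]
 [322.6 204.3]
 [457.4 353.9]
 [629.3 331.6]
 [668.6 198.1]]
```

View pics/w2.png

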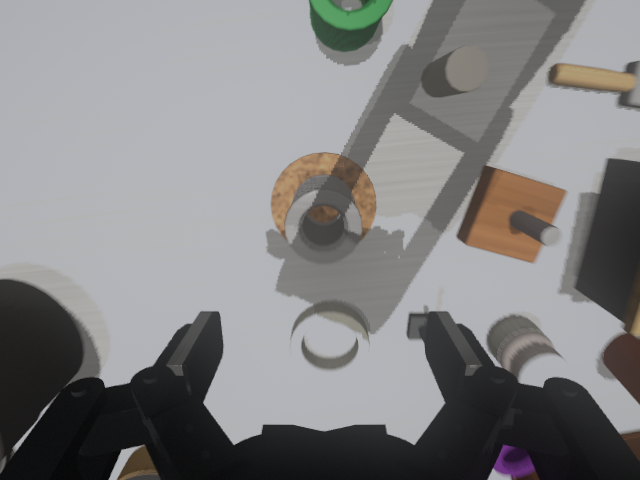

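w2 (picture 7): the coil stands upright in the middle of the mat at (322,228), as predicted, and the bare post is at (535,228). On the way to the batten I stop where one wrist view shows both the pointer tip and the board's nose.

Emit:
move_arm(motion="2.8 19 0 0 0 0;2.8 19 0 0 0 0;2.8 19 0 0 0 0;2.8 19 0 0 0 0;2.8 19 0 0 0 0;2.8 19 0 0 0 0;2.8 19 0 0 0 0;2.8 19 0 0 0 0")

```text
time: 7.75
tool_pos: [500.9, -55.4, 227.6]
tcp_rot: [-90.0, -0.0, -5.9]
ft_force: [0.6, -0.4, 0.5]
finger_gap: 85.0
```

```bash
python3 - <<'E'
from h import *
np.set_printoptions(precision=1,suppress=True)
s=snap('wrist')
st=readout.sense();print(st['tool_pos'],st['tcp_rot'])
A=cv2.resize(s['image'][290:410,200:460],None,fx=3,fy=3,interpolation=cv2.INTER_CUBIC)
B=cv2.resize(s['image'][150:240,200:460],None,fx=3,fy=3,interpolation=cv2.INTER_CUBIC)
cv2.imwrite('pics/w3.png',cv2.resize(s['image'][150:350,190:456],None,fx=3,fy=3,interpolation=cv2.INTER_CUBIC))
cv2.imwrite('pics/w3full.png',s['image'])
np.save('w3.npy',np.array([s['fx'],s['fy'],s['cx'],s['cy']]));import pickle;pickle.dump(s,open('w3.pkl','wb'))
print(proj(s,[(587,-142,118),(588.5,15.9,114),(469.2,28.2,114)]))
t=snap('top');x0,y0=130,170
pickle.dump(t,open('t3.pkl','wb'))
print('top pred batten top corners',proj(t,[(560.7+sx*50*.995+sy*10*.103,330.4-sx*50*.103+sy*10*.995,154) for sx in(-1,1) for sy in(-1,1)]))
h=cv2.cvtColor(t['image'],cv2.COLOR_BGR2HSV);print(h[215,146:176].tolist())
E
```

```text
[500.9 -56.  227.5] [-90.  -0.  -6.]
[[229.5 347.2]
 [419.5 329.1]
 [433.8 183.7]]
top pred batten top corners [[154.8 237.7]
 [145.8 236.4]
 [163.6 192.9]
 [154.7 191.8]]
[[98, 15, 139], [20, 39, 132], [21, 95, 129], [22, 102, 130], [21, 96, 119], [24, 92, 130], [22, 99, 134], [20, 96, 133], [23, 97, 132], [26, 86, 131], [25, 86, 131], [24, 92, 133], [24, 90, 136], [26, 90, 124], [25, 121, 59], [19, 139, 46], [20, 85, 45], [18, 89, 43], [28, 89, 72], [26, 86, 119], [27, 82, 133], [27, 86, 130], [28, 82, 133], [27, 81, 135], [26, 84, 134], [27, 87, 132], [25, 90, 131], [27, 90, 130], [26, 92, 133], [24, 93, 131]]
```

View pics/w3.png

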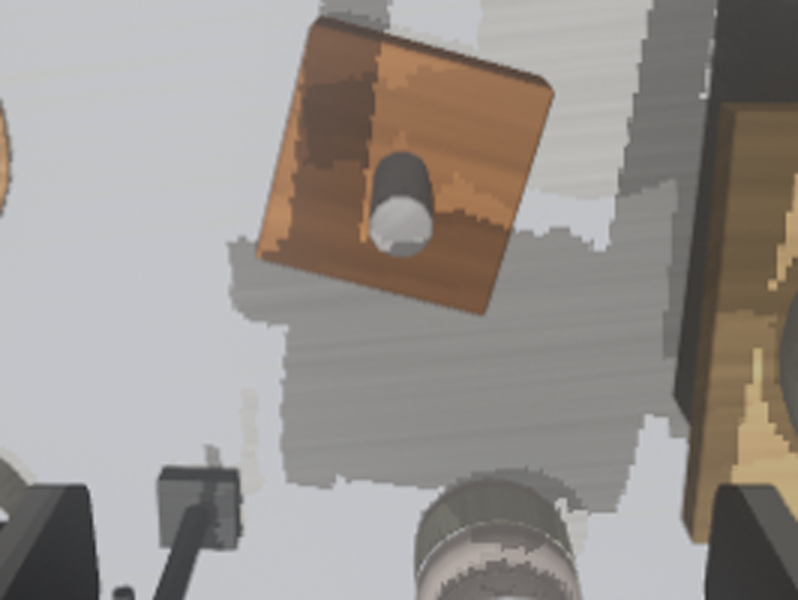

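```bash
python3 - <<'E'
from h import *
import pickle
np.set_printoptions(precision=1,suppress=True)
s=pickle.load(open('w3.pkl','rb'));t=pickle.load(open('t3.pkl','rb'))
f=lambda u,v:(190+(u+.5)/3-.5,150+(v+.5)/3-.5)
print('tip',onz(s,f(123,590),118))
print('top edge',[onz(s,f(*p),114) for p in((737,105),(708,540))])
print('bottom edge',[onz(s,f(*p),100) for p in((722,105),(683,540))])
# batten dark face (front, -y side) and board mask in top image
print('batten dark',onz(t,(159.5,215),154),onz(t,(164,215),114))
g=cv2.cvtColor(t['image'],cv2.COLOR_BGR2HSV)
for y in(198,206,215,224,232):
    r_=[x for x in range(146,176) if g[y,x,2]<90 and g[y,x,1]>70];print(y,r_[:1],r_[-1:], onz(t,(r_[0]-.5,y),154) if r_ else '')
cv2.imwrite('pics/b.png',cv2.resize(t['image'][175:265,135:215],None,fx=6,fy=6,interpolation=cv2.INTER_CUBIC))
E
```

```text
tip [ 586.3 -140.8  118. ]
top edge [array([470. ,  29.3, 114. ]), array([589.6,  21. , 114. ])]
bottom edge [array([472.4,  29.6, 100. ]), array([598.1,  17.3, 100. ])]
batten dark [559.9 319.7 154. ] [570.3 320.1 114. ]
198 [163] [167] [598.  316.6 154. ]
206 [162] [166] [580.  317.2 154. ]
215 [160] [164] [559.9 319.7 154. ]
224 [158] [162] [540.  322.3 154. ]
232 [157] [161] [522.4 323.  154. ]
```

View pics/b.png

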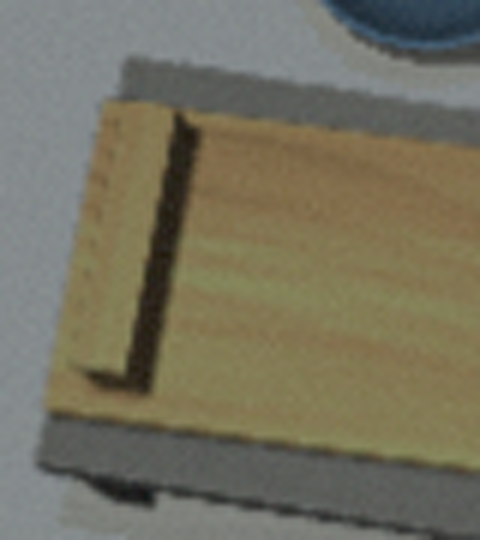

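b.png and w3 (pictures 8 and 9) agree on the batten: its front face is at y≈320 at x=560, so its centre is (561,330). Pointer tip is (586,-141), and the nose has 156–159 mm to travel. I go over to the batten, higher than the jar.

Emit:
move_arm(motion="0 0 2 0 0 0;6 38.6 2 0 0 0;6 38.6 2 0 0 0;6 38.6 2 0 0 0;6 38.6 2 0 0 0;6 38.6 2 0 0 0;6 38.6 2 0 0 0;6 38.6 2 0 0 0;6 38.6 2 0 0 0;6 38.6 2 0 0 0")

```text
time: 8.68
tool_pos: [559.3, 316.1, 247.2]
tcp_rot: [-90.0, -0.0, -6.0]
ft_force: [1.0, -0.3, -0.1]
finger_gap: 85.4
```

Emit:
move_arm(motion="6 38.6 2 0 0 0;0 0 0 0 0 0;0 0 0 0 0 0;0 0 0 0 0 0")

```text
time: 9.02
tool_pos: [558.1, 313.7, 243.7]
tcp_rot: [-90.2, 0.3, -6.0]
ft_force: [0.8, -0.7, 0.6]
finger_gap: 85.3
```

My last call held a stray row. It went out and came back in free air, with no harm. I settle and read again.

Emit:
move_arm(motion="0.2 1.4 0 0 0 0;0.2 1.4 0 0 0 0;0.2 1.4 0 0 0 0;0.2 1.4 0 0 0 0;0.2 1.4 0 0 0 0;0.2 1.4 0 0 0 0")

```text
time: 9.52
tool_pos: [560.8, 328.7, 247.9]
tcp_rot: [-90.0, -0.0, -6.0]
ft_force: [0.4, 0.7, 0.0]
finger_gap: 85.1
```

```bash
python3 - <<'E'
from h import *
np.set_printoptions(precision=1,suppress=True)
s=snap('wrist')
st=readout.sense();print(st['tool_pos'],st['tcp_rot'])
P=[(561+sx*50*.995+sy*10*.103,330-sx*50*.103+sy*10*.995,154) for sx,sy in((-1,-1),(1,-1),(1,1),(-1,1))]
q=proj(s,P);print(q);im=s['image'].copy()
cv2.polylines(im,[np.int32(q*8)],True,(0,0,255),1,cv2.LINE_AA,3)
cv2.imwrite('pics/w4.png',im[100:420])
E
```

```text
[560.7 328.9 247.7] [-90.  -0.  -6.]
[[308.6 173.5]
 [310.7 309.6]
 [337.7 309.5]
 [339.3 173.4]]
```

View pics/w4.png

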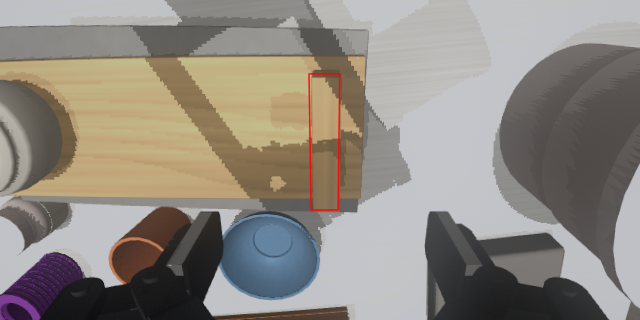

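w4 (picture 10): the predicted batten outline falls on the batten, columns 309–339. Down onto it.

Emit:
move_arm(motion="0 0.1 -3 0 0 0;0 0.1 -6 0 0 0;0 0.1 -8.5 0 0 0;0 0.1 -10.5 0 0 0;0 0.1 -11.8 0 0 0;0 0.1 -12.5 0 0 0;0 0.1 -12.8 0 0 0;0 0.1 -12.8 0 0 0;0 0.1 -12.8 0 0 0")

```text
time: 10.32
tool_pos: [561.4, 330.8, 120.9]
tcp_rot: [-89.9, -0.1, -5.9]
ft_force: [0.2, 0.4, 0.2]
finger_gap: 85.3
```

Emit:
move_arm(motion="0 0 0 0 0 0;0 0 0 0 0 0;0 0 0 0 0 0;0 0 0 0 0 0;0 0 0 0 0 0;0 0 0 0 0 0;0 0 0 0 0 0;0 0 0 0 0 0;0 0 0 0 0 0;0 0 0 0 0 0", fingers=1.0, squeeze=60)

```text
time: 11.15
tool_pos: [560.7, 330.4, 119.6]
tcp_rot: [-90.0, -0.0, -5.9]
ft_force: [-0.2, -1.5, 4.2]
finger_gap: 19.4
```

Gripped at 19.4 mm. I slide straight out along (-0.103,-0.995), gently, with a slight push down.

Emit:
move_arm(motion="-0.01 -0.1 -0.03 0 0 0;-0.03 -0.3 -0.06 0 0 0;-0.07 -0.7 -0.1 0 0 0;-0.12 -1.2 -0.1 0 0 0;-0.18 -1.7 -0.1 0 0 0;-0.23 -2.2 -0.1 0 0 0;-0.28 -2.7 -0.1 0 0 0;-0.33 -3.2 -0.1 0 0 0;-0.38 -3.65 -0.1 0 0 0;-0.41 -4 -0.1 0 0 0", squeeze=80)

```text
time: 11.98
tool_pos: [557.1, 292.0, 119.7]
tcp_rot: [-89.8, -0.1, -5.9]
ft_force: [0.6, 7.8, 6.0]
finger_gap: 18.8
```

Emit:
move_arm(motion="-0.03 -0.3 0 0 0 0;-0.08 -0.8 0 0 0 0;-0.13 -1.3 0 0 0 0;-0.19 -1.8 0 0 0 0;-0.24 -2.3 0 0 0 0;-0.29 -2.8 0 0 0 0;-0.34 -3.3 0 0 0 0;-0.38 -3.7 0 0 0 0;-0.41 -3.95 0 0 0 0;-0.41 -4 0 0 0 0")

```text
time: 12.82
tool_pos: [553.1, 251.8, 119.7]
tcp_rot: [-89.8, -0.1, -5.9]
ft_force: [0.8, 7.8, 6.7]
finger_gap: 18.9
```

```bash
python3 - <<'E'
from h import *
np.set_printoptions(precision=2,suppress=True)
st=readout.sense();print(st['tool_pos'],st['tcp_rot'],st['ft_force'],st['wrist_torque'],st['finger_gap'])
E
```

```text
[553.12 251.76 119.69] [-89.82  -0.13  -5.9 ] [0.85 7.79 6.72] [0.71 0.13 0.01] 18.867161710277845
```

Emit:
move_arm(motion="-0.03 -0.3 -0.02 0 0 0;-0.08 -0.8 -0.05 0 0 0;-0.12 -1.2 -0.08 0 0 0;-0.16 -1.6 -0.1 0 0 0;-0.21 -2 -0.1 0 0 0;-0.25 -2.4 -0.1 0 0 0;-0.29 -2.8 -0.1 0 0 0;-0.32 -3.1 -0.1 0 0 0;-0.33 -3.2 -0.1 0 0 0;-0.33 -3.2 -0.1 0 0 0")

```text
time: 13.65
tool_pos: [550.5, 220.3, 119.7]
tcp_rot: [-89.8, -0.2, -5.9]
ft_force: [0.7, 6.8, 10.5]
finger_gap: 19.1
```

Emit:
move_arm(motion="-0.03 -0.3 0 0 0 0;-0.07 -0.7 0 0 0 0;-0.11 -1.1 0 0 0 0;-0.15 -1.5 0 0 0 0;-0.2 -1.9 0 0 0 0;-0.24 -2.3 0 0 0 0;-0.27 -2.6 0 0 0 0;-0.29 -2.8 0 0 0 0;-0.29 -2.8 0 0 0 0;-0.29 -2.8 0 0 0 0")

```text
time: 14.48
tool_pos: [547.7, 192.1, 119.7]
tcp_rot: [-89.8, -0.2, -5.9]
ft_force: [0.6, 6.0, 10.6]
finger_gap: 19.0
```

```bash
python3 - <<'E'
from h import *
import pickle
np.set_printoptions(precision=2,suppress=True)
a=snap('scene');b=snap('top');pickle.dump((a,b),open('f.pkl','wb'))
st=readout.sense();print(st['tool_pos'],st['tcp_rot'],st['ft_force'],st['finger_gap'])
A=a['image'][190:300,215:375];A=cv2.resize(A,None,fx=3.5,fy=3.5,interpolation=cv2.INTER_CUBIC)
B=b['image'][170:280,260:420];B=cv2.resize(B,None,fx=3.5,fy=3.5,interpolation=cv2.INTER_CUBIC)
A=cv2.resize(a['image'][190:290,215:415],(800,400),interpolation=cv2.INTER_CUBIC)
B=cv2.resize(b['image'][185:275,250:410],(800,450),interpolation=cv2.INTER_CUBIC)
cv2.imwrite('pics/fa.png',A);cv2.imwrite('pics/fb.png',B)
V=np.hstack([cv2.resize(a['image'][200:300,220:320],(400,400),interpolation=cv2.INTER_CUBIC),cv2.resize(b['image'][190:290,300:400],(400,400),interpolation=cv2.INTER_CUBIC)])
cv2.imwrite('pics/f.png',V)
E
```

```text
[547.68 192.07 119.65] [-89.81  -0.22  -5.89] [ 0.36  6.78 11.31] 19.23168478497797
```

View pics/f.png

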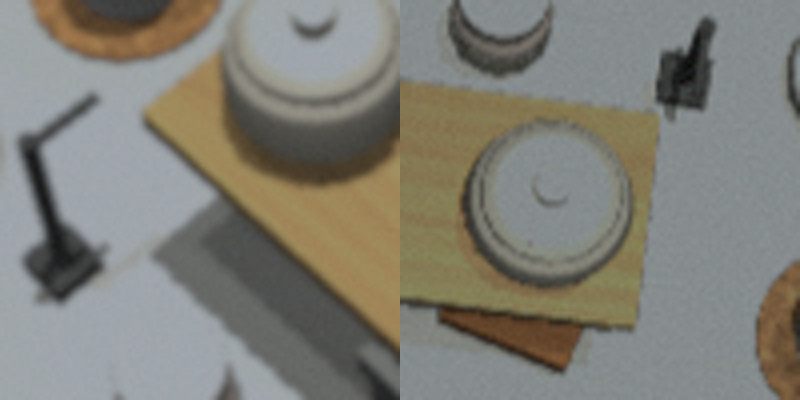

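```bash
python3 - <<'E'
from h import *
import pickle
np.set_printoptions(precision=1,suppress=True)
a,b=pickle.load(open('f.pkl','rb'))
fa=lambda u,v:(220+(u+.5)/4-.5,200+(v+.5)/4-.5)
fb=lambda u,v:(300+(u-400+.5)/4-.5,190+(v+.5)/4-.5)
u=np.array([.1028,.9947])
t=onz(a,fa(96,98),118);c=onz(a,fa(147,119),114);print('scene',t,c,'gap',(c-t)[:2]@u)
C=[onz(b,fb(*p),114) for p in((660,114),(635,328))];print('top',C,[p[:2]@u for p in C])
pt=onz(b,fb(707,24),121);tt=pt[:2]-40*np.array([.9947,-.1028]);print('top post',pt,'tip',tt,tt@u)
print('pred tip px pane',(proj(b,[(586.5,-141,118)])-[300,190])*4+[400,0])
e=C[1]-C[0];print('edge dir',np.degrees(np.arctan2(e[1],-e[0])))
# subpixel front edge in top view: gradient along rows of saturation
g=cv2.cvtColor(b['image'],cv2.COLOR_BGR2HSV)[:,:,1].astype(float);L=[]
for y in range(222,269,4):
    row=cv2.GaussianBlur(g,(3,3),0)[y,345:375];d=-np.diff(row);i=d.argmax();w=d[max(i-2,0):i+3];x=345.5+(w*np.arange(max(i-2,0),i+3)).sum()/w.sum()
    L.append(onz(b,(x,y),114)[:2]@u)
print('edge u',np.array(L))
E
```

```text
scene [ 586.4 -141.5  118. ] [ 578.2 -116.9  114. ] gap 23.65091244201133
top [array([ 577.5, -122.8,  114. ]), array([ 458.4, -110.6,  114. ])] [np.float64(-62.747053873925815), np.float64(-62.88474281911437)]
top post [ 627.7 -147.6  121. ] tip [ 588.  -143.5] -82.29957407301252
pred tip px pane [[692.5  95.9]]
edge dir 5.834543610328188
edge u [-62.5 -62.  -62.5 -62.  -62.3 -62.2 -62.3 -62.1 -62.2 -62.7 -62.4 -62.8]
```

```bash
python3 - <<'E'
from h import *
import pickle
np.set_printoptions(precision=1,suppress=True)
a,b=pickle.load(open('f.pkl','rb'));u=np.array([.1028,.9947])
g=cv2.GaussianBlur(cv2.cvtColor(a['image'],cv2.COLOR_BGR2HSV)[:,:,1].astype(float),(3,3),0);L=[]
for x in range(259,273,2):
    col=g[208:234,x];d=np.diff(col);i=d.argmax();k=np.arange(max(i-2,0),min(i+3,len(d)));w=np.clip(d[k],0,None)
    y=208.5+(w*k).sum()/w.sum();P=onz(a,(x,y),114);L.append(P[:2]@u);print(x,round(y,1),P[:2],L[-1])
# finger: dark centroid per column in scene
v=a['image'].max(2).astype(float)
for x in range(230,245):
    col=255-v[220:240,x];w=np.clip(col-np.median(col)-25,0,None)
    if w.sum()>20:
        y=220+(w*np.arange(20)).sum()/w.sum();P=onz(a,(x,y),118);print('finger',x,round(y,1),w.sum(),P[:2],P[:2]@u)
# finger in top: dark pixels
v=b['image'].max(2).astype(int);print(v[192:222,364:380])
E
```

```text
259 224.5 [ 567.  -120.5] -61.56002060032792
261 222.8 [ 561.9 -120.1] -61.6724617548725
263 221.4 [ 557.  -119.4] -61.50766042515692
265 219.6 [ 551.7 -119.1] -61.79241458718206
267 218.2 [ 547.  -118.3] -61.436890377274324
269 216.5 [ 541.7 -118. ] -61.68434446321981
271 214.9 [ 536.5 -117.5] -61.71216488094587
finger 230 235.1 265.0 [ 620.  -144.5] -79.97563330996628
finger 231 233.1 172.5 [ 615.7 -146.1] -82.04851337053434
finger 232 232.4 198.0 [ 613.4 -145.7] -81.91964964720336
finger 233 231.7 200.0 [ 611.2 -145.2] -81.63492212437707
finger 234 230.9 184.0 [ 608.7 -145.1] -81.73071725923138
finger 235 230.1 193.0 [ 606.2 -144.9] -81.79633081455151
finger 236 229.5 182.0 [ 604.1 -144.3] -81.44890597605179
finger 237 228.8 180.0 [ 601.8 -144. ] -81.34838253888465
finger 238 227.9 193.5 [ 599.1 -143.9] -81.59112714930569
finger 239 227.1 197.5 [ 596.8 -143.6] -81.48505995236407
finger 240 226.6 194.0 [ 594.6 -143.1] -81.16779798653519
finger 241 225.9 199.5 [ 592.4 -142.6] -80.95541912706187
finger 242 225.0 175.0 [ 589.7 -142.5] -81.12068031325433
finger 243 224.6 124.0 [ 587.8 
[... 1394 characters left out ...]
  54  59  59  70 108 142 142]
 [ 60  55  59  58  36  37  63  65  65  51  62  52  73 122 141 140]
 [ 71  54  65  56  41  44  66  63  55  45  54  47  78 128 142 143]
 [ 60  47  53  35  34  41  64  61  60  54  50  58  88 140 142 141]
 [ 87  67  42  36  29  42  55  52  48  53  51  65  96 139 141 141]
 [128 117  79  73  59  80  80  71  52  53  45  65 108 142 141 140]
 [142 143  97  89  87 124 127 117 112 111  98  91 127 142 140 144]
 [135 144  99  93  97 143 142 141 144 140 138 133 145 144 138 138]
 [134 138 124  99  99 140 142 140 143 142 142 143 143 141 143 140]
 [133 142 140 119 123 139 141 140 144 139 140 143 142 143 137 142]
 [133 140 145 143 139 142 144 143 142 143 143 141 145 141 141 145]]
```

```bash
python3 - <<'E'
from h import *
import pickle
a,b=pickle.load(open('f.pkl','rb'));u=np.array([.1028,.9947])
for p in((376,200),(375.8,205),(375.4,210)):
    P=onz(b,p,118);print(P[:2],P[:2]@u)
E
```

```text
[ 618.55356281 -147.17315234] -82.8058283718251
[ 607.09419834 -146.77582899] -83.58863350257012
[ 595.66923325 -145.94296513] -83.93467023615531
```

Emit:
move_arm(motion="-0.02 -0.2 -0.02 0 0 0;-0.05 -0.5 -0.05 0 0 0;-0.09 -0.9 -0.05 0 0 0;-0.13 -1.3 -0.05 0 0 0;-0.16 -1.6 -0.05 0 0 0;-0.18 -1.8 -0.05 0 0 0;-0.19 -1.9 -0.05 0 0 0;-0.2 -1.95 -0.05 0 0 0;-0.2 -1.95 -0.05 0 0 0;-0.2 -1.95 -0.05 0 0 0")

```text
time: 15.42
tool_pos: [546.1, 173.2, 119.7]
tcp_rot: [-89.7, -0.3, -5.9]
ft_force: [1.3, 9.8, 13.6]
finger_gap: 19.2
```

```bash
cat > chk.py <<'E'
from h import *
np.set_printoptions(precision=2,suppress=True)
a=snap('scene');b=snap('top');u=np.array([.1028,.9947])
st=readout.sense();print(st['time'],st['tool_pos'],st['tcp_rot'],st['ft_force'],st['finger_gap'])
g=cv2.GaussianBlur(cv2.cvtColor(b['image'],cv2.COLOR_BGR2HSV)[:,:,1].astype(float),(3,3),0);L=[]
for y in range(224,269,4):
    d=-np.diff(g[y,355:385]);i=d.argmax();k=np.arange(max(i-2,0),min(i+3,len(d)));w=np.clip(d[k],0,None)
    L.append(onz(b,(355.5+(w*k).sum()/w.sum(),y),114)[:2]@u)
print('top edge',np.median(L),np.std(L))
g=cv2.GaussianBlur(cv2.cvtColor(a['image'],cv2.COLOR_BGR2HSV)[:,:,1].astype(float),(3,3),0);L=[]
for x in range(252,266,2):
    d=np.diff(g[204:234,x]);i=d.argmax();k=np.arange(max(i-2,0),min(i+3,len(d)));w=np.clip(d[k],0,None)
    L.append(onz(a,(x,204.5+(w*k).sum()/w.sum()),114)[:2]@u)
print('scene edge',np.array(L))
V=np.hstack([cv2.resize(a['image'][170:300,215:345],(400,400),interpolation=cv2.INTER_CUBIC),cv2.resize(b['image'][180:310,310:440],(400,400),interpolation=cv2.INTER_CUBIC)])
cv2.imwrite('pics/final.png',V)
E
python3 chk.py
```

```text
15.5167 [546.13 173.23 119.69] [-89.75  -0.28  -5.88] [ 0.78 10.49 12.73] 19.364511340274543
top edge -81.29298230245726 0.2278378423337013
scene edge [-104.58 -101.97  -99.58  -96.94  -94.58  -52.32  -89.36]
```

View pics/final.png

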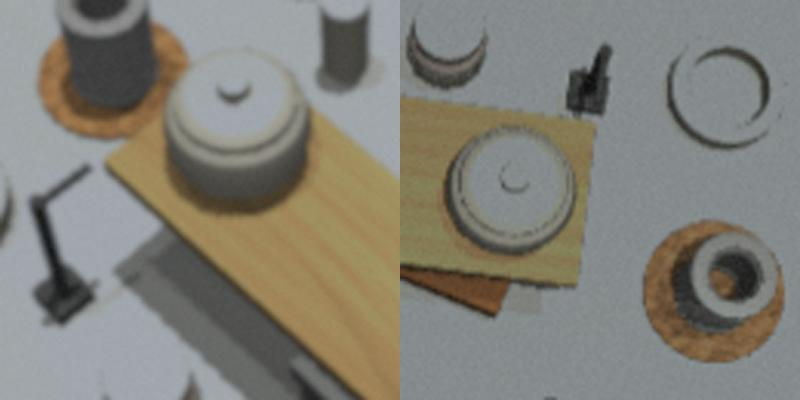

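final.png (picture 12): the jar is still on the board and the coil upright on its mat. The front edge is almost level with the finger; the cameras put it 0.6 (scene), 1.2 (wrist) and 2.2 mm (top) short. I advance about 1.2 mm more.

Emit:
move_arm(motion="-0.01 -0.06 0 0 0 0;-0.01 -0.12 0 0 0 0;-0.01 -0.12 0 0 0 0;-0.01 -0.12 0 0 0 0;-0.01 -0.12 0 0 0 0;-0.01 -0.12 0 0 0 0")

```text
time: 16.02
tool_pos: [546.0, 172.1, 119.7]
tcp_rot: [-89.7, -0.3, -5.9]
ft_force: [1.4, 10.6, 12.5]
finger_gap: 19.0
```

```bash
python3 chk.py | head -2; python3 -c "
from h import *
print(readout.sense()['qd'].round(2)); r.hand_in()"
```

```text
16.1167 [545.99 172.13 119.68] [-89.74  -0.28  -5.88] [ 1.31 10.12 13.32] 18.968551302605327
top edge -82.28894499266298 0.23504774294172734
[ 0.08 -0.02  0.02 -0.02  0.03  0.06]
the job is handed in; nothing more can be done
```

I lifted the coil off its spindle and stood it upright on the cork mat. Then I slid the board, jar still on it, about 159 mm straight out, and handed in at about 16 s still holding the batten flat on the stand.

**Last checks**
- **Coil and jar:** the last picture, taken before the final 1.2 mm nudge, showed the coil upright on the mat and the jar on the board.
- **Grip:** closed on the batten at 19 mm, with the force on the tool about 13 N upward and 10 N sideways.
- **Board tilt:** the tool was about 0.3° off level. I did not measure the board's own tilt separately.
- **Pointer:** after the nudge the cameras disagree slightly on the front end. The top view puts it about 1 mm short, the wrist estimate says level, and the scene estimate about 0.5 mm past. Only the top view was measured again after the nudge.

**Things that went wrong**
- The cameras also disagreed by up to 6 mm on absolute y for the mat, so I compared the pointer and board within each view.
- The final automatic edge reading in the scene view failed because the mat confused it, so I did not use it.
- One move call had a stray row that moved the arm out and back in free air, touching nothing.

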